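# Hook the sling hook onto the vacuum lifter

### The arm

A 7-joint arm with a two-finger parallel gripper is mounted at the origin on the work surface. World frame = base frame: x ahead of the robot, y to its left, z up, the work surface at z = 0. Lengths are in m, angles in rad, forces in N, time in s.
With the tool pointing down it reaches from about 0.35 to 0.9 m from the base axis. Payload 7.2 kg.
Tool frame: the origin (TCP) lies at the very end of the fingers, on their centre line; the grasp point (between the pads) lies 19 mm behind it; z points along the fingers, y is the direction in which the jaws open and shut (so a half turn about z gives the same grasp; the last joint's range is limited). The gripper opens to 85 mm and grips with 20 to 120 N. Pads are 22 mm wide; open, the fingers measure 114 mm over their backs; the gripper's body (76 mm by 85 mm) begins 54 mm behind the grasp point. The pads swing forward as they close: fully open they stand 13 mm farther back than shut.
Start: joints at [1.041, 0.411, -0.013, 1.596, 0.006, 1.134, -0.082], TCP at [0.278, -0.56, 0.231] pointing down, gripper open.
Joint ranges: [-2.95, 2.95], [-0.29, 1.99], [-1.47, 1.44], [0.14, 2.54], [-1.03, 4.17], [0.13, 1.85], [-2.86, 2.86]. Speed limits (rad/s): [2.39, 2.39, 3.01, 3.01, 3.14, 3.14, 3.14].

### API

Orientations are given as a unit quaternion [w, x, y, z].
In Python, from station import manip, vision, job gives the robot as it stands.
- The arm moves only by the tool move_arm, never from a script. Its argument "series" is text: rows parted by semicolons, each of 7 numbers parted by spaces: the shift along the tool's x, y, z in mm, then the turn, a rotation vector about the tool's x, y, z in degrees, then the opening, from 0 (shut) to 1 (fully open). In form: dx dy dz wx wy wz fingers; .... A call has 1 to 8 rows; each row shifts and turns the commanded pose from where the row before left it, along the tool's axes as they then stand; what a row does not reach is not made up. A row lasts 1/12 s, in which the tool goes at most 41.7 mm and 7.16 degrees, less where a joint would pass 70% of its speed; a pose out of reach is approached as far as the arm can. A call is refused whole if a number of a shift passes 41.7 or a number of a turn 7.16, either way. A call with a gripper value outside its range is refused whole. The fingers move at their own pace and stop on an object; the grip force is fixed at half the most. Time passes only in rows, so rows that do not move let the fingers close. It gives the time, the measured TCP pose, the force and the opening at its end, in the units of the state.
- manip.read_state(): the state, without advancing time (a new reading comes with each control period).
- vision.get_image(name): name is "side" or "top" or "wrist"; returns a dict with "pixels" (420x560x3 uint8, red, green, blue), "depth" (420x560 float32, m along the optical axis (not along the pixel's ray), 0 where there is no reading), "mtx" (3x3 intrinsics, pixels), "rvec" (rotation vector, rad) and "tvec" (3), from world to camera coordinates, as OpenCV has them. Camera axes: x right, y down, z forward; pixel columns grow to the right and rows downward; lengths in m; the calibration is good to about 2 mm. A picture is of the moment at which its call begins.
- job.sign_off(): hands the job in, once; it reports no verdict.
Trained networks look in a picture, given as the dict that the camera call returned (one of the last four; its "shot" number tells which), for a name from the list of things; names that differ only in an ending like _2 or _b are one class to them, and where a whole thing is asked for, a point or a joint stands for the part that bears it (a point fixed in the world has none). Each returns a list of dicts, best first, with "confidence" (0 to 1); they miss things now and then, are a little off and sometimes report something else, mostly with a low value. They report only what shows in the picture. A call takes as long as a camera call. They do not tell look-alikes from the thing itself.
- vision.look_for(picture, thing): "bbox" ([left, top, width, height] in pixels, round what is visible of it).
- vision.pinpoint(picture, thing): "centre" ([row, column] in pixels: a listed point, or the origin of a listed thing).
The state is a dict: "t": time; "qpos": joint angles; "dq": joint speeds; "joint_torque": joint torques, N m; "position": TCP position; "tcp_rot": TCP orientation; "force": force on the tool from outside, world axes, zero at the start; "wrist_torque": the same for the moment, N m; "width": finger opening in m.
Only numpy, scipy, OpenCV 4.12 (cv2) and the standard library are available. Lean on these libraries where they do the work, as an engineer would, in place of code of your own. Each camera call takes 0.05 s, during which the arm holds its last target. There are 200 camera calls.

### The job

Take the steel sling hook out of its plywood saddle and hook it onto the lifting pin of the vacuum panel lifter: push its mouth onto the pin until the sprung safety latch flips shut behind it. Bed the pin in the bottom of the bowl with a steady pull of about 15 N along the beam, towards the eye, held for about a second; then lay the eye end down gently on the bare half of the beam and let go. Never load the lifter with more than 25 N, and leave the other things on the bench alone.

Things in the scene. Friction and masses are not known exactly. Their poses are not given: they have to be found in the camera images.
- hook_grip (a point): Grip point on the straight shank of the steel sling hook (about 0.65 kg). Shank: 16 mm (y) by 18 mm (z), running from 64 mm behind this point to 16 mm in front. Hook axes: x along the shank from eye to bowl, y across the hook, z up; the mouth opens downward (-z). At the start the hook lies level in its saddle, this point 50 mm above the bench, and lifts straight out.
- hook_bowl (a point): Centre of the hook's bowl, 66 mm in front (+x) of hook_grip. The bowl is a bent 16 mm bar, inner radius 18 mm, outer 34 mm, closed to the top and front, with its mouth below and behind: a 28 mm gap between tip and shank, spanned by the latch. A 14 mm pin enters upward at about x = -28 mm (see hook_tip, latch), then slides forward and beds in the bowl at x = +11 mm.
- hook_tip (a point): The hook's rounded tip, its end 12 mm thick, 11 mm behind and 24 mm below hook_bowl; same axes. A 14 mm pin 17 mm behind this point passes it; once the pin's axis is 15 mm or more above this point it can slide forward (+x) over the tip into the bowl.
- hook_eye (a point): Centre of the hook's lifting eye, an upright ring (in the hook's xz plane) 64 mm over all, 14 mm thick, 84 mm behind (-x) hook_grip.
- latch (a joint): The hook's sprung latch, a 42 mm steel flap hinged 50 mm behind and 6 mm below hook_bowl, its free end lying on the tip. 0 rad = shut; pushed up into the bowl it takes about 4 to 7 N and stops hard at 0.78 (a pin entering 28 mm behind hook_bowl is then about 3 mm below hook_bowl). It springs shut behind the pin once that is level with hook_bowl or further forward.
- saddle: Fixed plywood saddle holding the hook: base 200 x 80 mm, 60 mm high, open upward; origin on the bench under hook_grip, axes as the hook's. Slotted cheeks hold the bowl 54 to 84 mm in front of the origin, and the shank 31 to 45 mm behind it; between them the shank is free.
- pin (a point): Centre of the vacuum lifter's level 14 mm steel lifting pin, 189 mm above the bench, between two upright cheeks (28 mm apart, 6 mm thick, 36 mm long, tops 18 mm above the pin's axis; pin heads 52 mm over all). Axes: x along the beam towards the pump box, y along the pin, z up. The hook goes on with its x along this x, between the cheeks, its eye over the bare half (-x).
- lifter: Vacuum panel lifter, fixed, on a brown panel 500 x 220 x 18 mm; origin on the bench under the pin, axes as the pin's. Aluminium beam 460 long, 60 wide (y), top 133 mm above the bench (56 below the pin); handle loops to x = +-293 mm. The grey pump box stands on it from x = 108 to 203, up to 205 mm high; the other half is bare but for the cheeks' 6 mm foot (to x = -45).
Things that resemble listed ones, but are neither listed nor needed, are in the scene too. Leave any blue look-alike of the part that bears hook_grip alone.

How it is judged:
On the way, in this order (a step that is already met when the one before it is completed fails the run):
1. the pin is inside the hook and the latch has flipped shut behind it (x of pin in the frame of hook_bowl between -0.006 and 0.015 m and z of pin in the frame of hook_bowl between -0.014 and 0.014 m and y of pin in the frame of hook_bowl between -0.012 and 0.012 m and value of joint latch below 0.12 rad), for 0.02 s.
2. the pin is bedded in the bottom of the bowl and the hook is pulled back against it with 8 N or more (x of pin in the frame of hook_bowl above 0.006 m and value of joint latch below 0.12 rad and contact force between hook and lifter above 8 N), for 0.4 s.
At the end, for the whole second after the job is handed in: The pin lies in the hook's bowl (centres within 16 mm, hook between the cheeks), the latch is shut (under 0.12 rad), the eye end lies low over the bare half of the beam (over 120 mm from the pin, over 15 mm below its height), and the hook rests on the lifter, let go (distance between pin and hook_bowl below 0.016 m and y of pin in the frame of hook_bowl between -0.012 and 0.012 m and value of joint latch below 0.12 rad and x of hook_eye in the frame of pin below -0.12 m and z of hook_eye in the frame of pin below -0.015 m and contact force between hook and lifter above 2 N and linear speed of hook below 0.02 m/s); the robot touches nothing.
It fails at once if the hook is pressed, pulled or dropped on the lifter with more than 25 N (contact force between hook and lifter above 25 N).
It fails at once if another thing on the bench shoved more than 30 mm (distance of any of tape_measure, shackle, glue, drill, mallet, offcut, tape_roll, screw_box from where it was at the start of the episode above 0.03 m).
It also fails if it takes over 67 s, if anything falls off the work surface, if the arm or the gripper's body presses on something with over 40 N, if the wrist force passes 120 N, or if a joint passes its speed limit or range.

## Working session

There is one attempt and no reset: what is moved stays moved. The work goes in short steps, Python scripts to look and compute and a tool call to move; the robot and the scene stay as the last step left them, time stands still between calls to the robot, and variables do not carry over. Pictures are saved under pics/ and viewed, about 8 in all and at most 12, crops included, and the job is handed in when it is done.

Besides the shell and the picture viewer there is one more tool, called in YAML: its name, and indented under it one key for each argument. move_arm: Moves the arm, as the interface text tells. Its arguments: {"type":"object","properties":{"series":{"type":"string"}},"required":["series"]}

```bash
mkdir -p pics; cat > h.py <<'E'
from station import manip, vision, job
import numpy as np, cv2
def cam(p):
    R=cv2.Rodrigues(np.array(p["rvec"],float))[0]; return np.array(p["mtx"],float),R,np.array(p["tvec"],float).ravel()
def ray(p,rc):
    K,R,t=cam(p); d=R.T@np.linalg.inv(K)@np.array([rc[1],rc[0],1.]); return -R.T@t,d
def atz(p,rc,z):
    o,d=ray(p,rc); return o+d*(z-o[2])/d[2]
def atd(p,rc):
    r,c=[int(round(v)) for v in rc]
    w=p["depth"][max(r-1,0):r+2,max(c-1,0):c+2]; w=w[w>0]
    o,d=ray(p,rc); return o+d*np.median(w) if w.size else None
def proj(p,X):
    K,R,t=cam(p); return cv2.projectPoints(np.array([X],float),R,t,K,None)[0].ravel()
def save(p,n,box=None,s=1):
    im=p["pixels"][:,:,::-1]
    if box: r0,r1,c0,c1=box; im=im[r0:r1,c0:c1]
    cv2.imwrite("pics/"+n,cv2.resize(im,None,fx=s,fy=s,interpolation=cv2.INTER_CUBIC))
E
python3 - <<'E'
from h import *
np.set_printoptions(precision=4,suppress=True)
s=manip.read_state();print({k:np.round(v,3) for k,v in s.items()})
P={}
for n in("top","side"):
    p=P[n]=vision.get_image(n)
    print(n,"cam at",ray(p,(0,0))[0])
    for th,z in(("hook_grip",.05),("hook_bowl",.05),("hook_tip",.026),("hook_eye",.05),("saddle",0),("pin",.189),("lifter",0)):
        for d in vision.pinpoint(p,th)[:3]:
            print(th,round(d["confidence"],2),np.round(d["centre"]),atz(p,d["centre"],z),atd(p,d["centre"]))
cv2.imwrite("pics/a.png",cv2.resize(np.vstack([P["top"]["pixels"],P["side"]["pixels"]])[:,:,::-1],None,fx=.71,fy=.71,interpolation=cv2.INTER_AREA))
E
```

```text
{'t': np.float64(0.0), 'qpos': array([ 1.041,  0.412, -0.013,  1.597,  0.006,  1.134, -0.082]), 'dq': array([-0.001, -0.   ,  0.   ,  0.001,  0.   ,  0.   ,  0.   ]), 'joint_torque': array([ -0.001, -60.064,   0.682, -29.942,   0.014,   0.011,   0.   ]), 'position': array([ 0.278, -0.559,  0.23 ]), 'tcp_rot': array([-0.001,  0.973,  0.229, -0.   ]), 'force': array([-0.34 ,  0.241,  0.051]), 'wrist_torque': array([-0.028, -0.028,  0.015]), 'width': np.float64(0.085)}
top cam at [ 0.2522 -0.1243  0.9513]
hook_grip 0.92 [169. 375.] [ 0.5288 -0.3522  0.05  ] [ 0.5263 -0.3502  0.0582]
hook_grip 0.74 [317. 356.] [ 0.2245 -0.2794  0.05  ] [ 0.2242 -0.2807  0.0424]
hook_grip 0.71 [276. 157.] [0.33  0.114 0.05 ] [0.3307 0.1161 0.0422]
hook_bowl 0.96 [242. 150.] [0.4003 0.1294 0.05  ] [0.3983 0.1259 0.0623]
hook_bowl 0.95 [141. 381.] [ 0.5903 -0.3723  0.05  ] [ 0.5796 -0.3645  0.0783]
hook_bowl 0.86 [325. 391.] [ 0.2061 -0.3462  0.05  ] [ 0.207  -0.3421  0.0665]
hook_tip 0.91 [253. 155.] [0.3805 0.1257 0.026 ] [0.3804 0.1257 0.0262]
hook_tip 0.79 [325. 385.] [ 0.205  -0.3407  0.026 ] [ 0.207  
[... 849 characters left out ...]
05  ] [ 0.2078 -0.3228  0.0612]
hook_tip 0.92 [192. 371.] [ 0.1983 -0.3338  0.026 ] [ 0.1949 -0.3607  0.0018]
hook_tip 0.81 [166. 240.] [ 0.5736 -0.3614  0.026 ] [ 0.5738 -0.3621  0.0254]
hook_tip 0.65 [342. 267.] [0.3801 0.1339 0.026 ] [0.3805 0.1323 0.0226]
hook_eye 0.77 [175. 283.] [ 0.4383 -0.3218  0.05  ] [ 0.435  -0.303   0.0666]
hook_eye 0.74 [225. 352.] [ 0.2433 -0.1787  0.05  ] [ 0.2431 -0.1811  0.0475]
hook_eye 0.73 [330. 334.] [0.258  0.0946 0.05  ] [0.2583 0.0975 0.0555]
saddle 0.71 [177. 256.] [ 0.5253 -0.3534  0.    ] [ 0.5216 -0.3401  0.0121]
pin 0.78 [242. 163.] [0.5886 0.0645 0.189 ] [0.5856 0.0685 0.1946]
lifter 0.58 [298. 180.] [0.5886 0.0654 0.    ] [0.5806 0.0762 0.0203]
```

View pics/a.png

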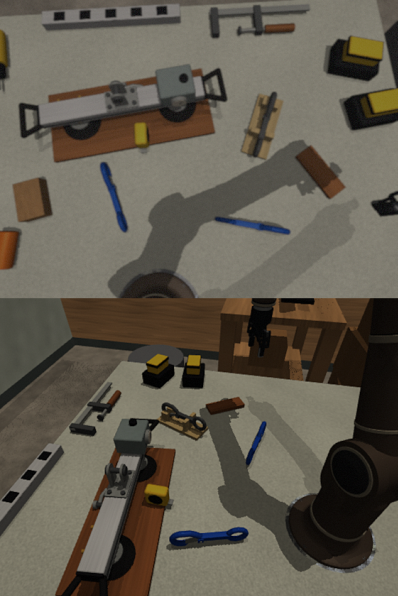

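The steel hook in its saddle is at top (169,375). Two look-alikes could be mistaken for it, the blue hooks at top (317,356) and (276,157). I choose the steel one. Next come a close crop and a refined pose for hook and lifter.

```bash
cat >> h.py <<'E'
def cloud(p):
    K,R,t=cam(p); D=p["depth"]; r,c=np.nonzero(D>0); d=D[r,c]
    X=(np.linalg.inv(K)@np.vstack([c,r,np.ones_like(r)])*d).T
    return (X-t)@R, p["pixels"][r,c].astype(int)
E
python3 - <<'E'
from h import *
np.set_printoptions(precision=4,suppress=True)
for n in("top","side"):
    p=vision.get_image(n); X,C=cloud(p)
    sat=C.max(1)-C.min(1)
    m=(abs(X[:,2]-.133)<.005)&(np.hypot(X[:,0]-.586,X[:,1]-.07)<.28)&(sat<30)
    pts=X[m][:,:2].astype(np.float32); r=cv2.minAreaRect(pts); 
    mu=pts.mean(0);v=np.linalg.svd(pts-mu,full_matrices=False)[2][0]
    print(n,"beam",m.sum(),r,mu,v,np.degrees(np.arctan2(v[1],v[0])), np.median(X[m][:,2]))
    # pin bits above
    m=(X[:,2]>.155)&(np.hypot(X[:,0]-.586,X[:,1]-.07)<.05)
    if m.sum()>10: print(" cheeks",m.sum(),X[m].min(0),X[m].max(0),cv2.minAreaRect(X[m][:,:2].astype(np.float32)))
    m=(X[:,2]>.03)&(X[:,2]<.09)&(np.hypot(X[:,0]-.525,X[:,1]+.345)<.14)&(sat<28)
    pts=X[m]; mu=pts.mean(0);v=np.linalg.svd(pts[:,:2]-mu[:2],full_matrices=False)[2][0]
    print(" hook",m.sum(),mu,np.degrees(np.arctan2(v[1],v[0])),cv2.minAreaRect(pts[:,:2].astype(np.float32)),pts[:,2].max())
    m=(X[:,2]>.007)&(X[:,2]<.07)&(np.hypot(X[:,0]-.525,X[:,1]+.345)<.14)&(sat>35)
    print(" saddle",m.sum(),cv2.minAreaRect(X[m][:,:2].astype(np.float32)))
    if n=="top": a=cv2.resize(p["pixels"][105:235,320:430],None,fx=3.4,fy=3.4,interpolation=2); b2=cv2.resize(p["pixels"][80:210,100:210],None,fx=3.4,fy=3.4,interpolation=2)
    else: cc=p["pixels"][130:215,205:315]; cc=cv2.resize(cc,(374,289),interpolation=2)
    
h=max(a.shape[0],1); cv2.imwrite("pics/b.png",np.hstack([a,b2])[:,:,::-1]); cv2.imwrite("pics/c.png",cc[:,:,::-1])
im=cv2.imread("pics/b.png"); c2=cv2.imread("pics/c.png"); c2=cv2.copyMakeBorder(c2,0,0,0,im.shape[1]-c2.shape[1],0)
cv2.imwrite("pics/b.png",cv2.resize(np.vstack([im,c2]),None,fx=.8,fy=.8))
E
```

```text
top beam 4383 ((0.5817127823829651, 0.06346490979194641), (0.07155007869005203, 0.47265511751174927), 7.0096869468688965) [0.5781 0.1175] [-0.1233  0.9924] 97.08449 0.13310988166080134
 cheeks 591 [0.5599 0.0431 0.155 ] [0.6147 0.0832 0.2096] ((0.586929202079773, 0.06354306638240814), (0.05321589112281799, 0.03618624061346054), 7.304704666137695)
 hook 918 [ 0.5141 -0.3428  0.0621] 158.2452451293115 ((0.5120806097984314, -0.3479330539703369), (0.07096343487501144, 0.20778892934322357), 62.130592346191406) 0.08625990417834217
 saddle 1602 ((0.5196854472160339, -0.34641534090042114), (0.07864316552877426, 0.20767353475093842), 67.67100524902344)
side beam 5006 ((0.5814460515975952, 0.11059444397687912), (0.06989970058202744, 0.38303452730178833), 5.453644752502441) [0.572  0.1775] [-0.1144  0.9934] 96.570145 0.1323799653906846
 cheeks 606 [0.5607 0.0452 0.1553] [0.6142 0.0869 0.2076] ((0.5883029699325562, 0.06638587266206741), (0.05282153561711311, 0.03769773244857788), 7.226301670074463)
 hook 759 [ 0.5181 -0.3376  0.0549] 157.45520754012975 ((0.5172167420387268, -0.33612796664237976), (0.07276449352502823, 0.21140867471694946), 77.59121704101562) 0.08430735367345808
 saddle 583 ((0.5225598812103271, -0.34530937671661377), (0.08030400425195694, 0.20846092700958252), 68.79882049560547)
```

View pics/b.png

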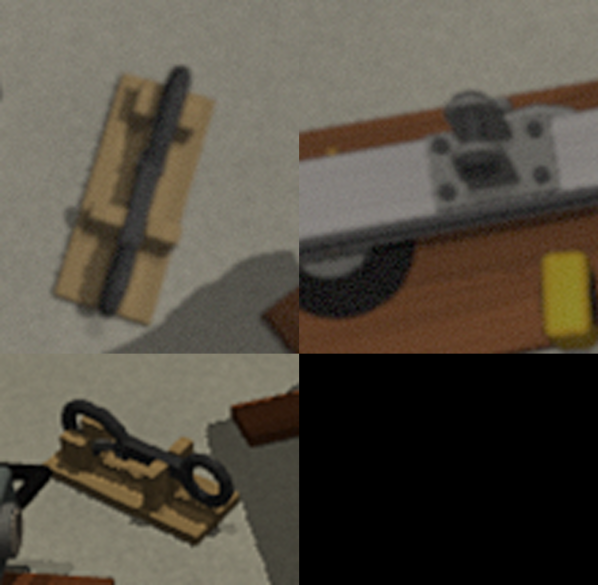

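Crop: the steel hook lies in its saddle with its bowl at the far, up end (crop ~180,75) and its eye at the near end (~110,310). The cheeks and pin are at crop ~(480,140). The choice is confirmed. Now I move above the hook with tool x along -hook x, which keeps joint 7 in range at the pin.

move_arm:
  series: "38 -10 0 0 0 0 1;38 -10 0 0 0 0 1;38 -10 0 0 0 0 1;38 -11 0 0 0 0 1;38 -11 0 0 0 0 1;38 -11 0 0 0 0 1;38 -11 0 0 0 0 1;38 -11 0 0 0 0 1"

```text
t: 1.57
position: [0.5139, -0.3466, 0.2315]
tcp_rot: [0.0, 0.973, 0.229, 0.0]
force: [0.2, -0.2, 0.6]
width: 0.0854
```

move_arm:
  series: "0 0 0 0 0 -7 1;0 0 0 0 0 -7 1;0 0 0 0 0 -7 1;0 0 0 0 0 -7 1;0 0 0 0 0 -7 1;0 0 0 0 0 -7 1;0 0 0 0 0 -7 1;0 0 0 0 0 -7 1"

```text
t: 2.23
position: [0.5127, -0.348, 0.2313]
tcp_rot: [0.0, 0.75, 0.661, -0.0]
force: [0.0, 0.2, 0.4]
width: 0.0854
```

move_arm:
  series: "0 0 0 0 0 -7 1;0 0 0 0 0 -7 1;0 0 0 0 0 -7 1;0 0 0 0 0 -7 1;0 0 0 0 0 -7 1;0 0 0 0 0 -7 1;0 0 0 0 0 -7 1;0 0 0 0 0 -7 1"

```text
t: 2.9
position: [0.5127, -0.3481, 0.2313]
tcp_rot: [0.0, 0.352, 0.936, -0.0]
force: [0.4, -0.4, 0.8]
width: 0.0852
```

move_arm:
  series: "0 0 0 0 0 -7 1;0 0 0 0 0 -7 1;0 0 0 0 0 -7 1;0 0 0 0 0 0 1"

```text
t: 3.23
position: [0.5126, -0.3482, 0.2312]
tcp_rot: [-0.0, 0.176, 0.984, 0.0]
force: [-0.0, -0.2, 0.8]
width: 0.0856
```

```bash
python3 - <<'E'
from h import *
np.set_printoptions(precision=4,suppress=True)
p=vision.get_image("wrist"); print(ray(p,(0,0))[0])
for th,z in(("hook_grip",.05),("hook_bowl",.05),("hook_eye",.05),("saddle",0)):
    for d in vision.pinpoint(p,th)[:2]:
        print(th,round(d["confidence"],2),np.round(d["centre"]),atz(p,d["centre"],z),atd(p,d["centre"]))
X,C=cloud(p); sat=C.max(1)-C.min(1)
# shank: between cheeks, top at z~.059
u=np.array([np.cos(np.radians(-20.3)),np.sin(np.radians(-20.3))]);n=np.array([-u[1],u[0]])
g=np.array([.524,-.343]); a=(X[:,:2]-g)@u; b=(X[:,:2]-g)@n
for lo,hi in((-115,-95),(-70,-50),(-28,-18),(-18,-8),(-8,2),(2,12),(12,22),(60,80),(80,100)):
    m=(a>lo/1e3)&(a<hi/1e3)&(abs(b)<.03)&(X[:,2]>.04)&(sat<30)
    if m.sum()>5: print(lo,hi,m.sum(),"b",np.percentile(b[m],[3,50,97])*1e3,"z",np.percentile(X[m][:,2],[5,50,95])*1e3)
m=(X[:,2]>.03)&(sat<30)&(abs(b)<.03)&(abs(a)<.15)
print("a ext",a[m].min(),a[m].max(),C[m].mean(0))
save(p,"d.png",None,1.2)
E
```

```text
[ 0.4419 -0.323   0.3732]
hook_grip 0.77 [196. 286.] [ 0.5215 -0.346   0.05  ] [ 0.5195 -0.3454  0.0581]
hook_bowl 0.86 [263. 281.] [ 0.5841 -0.3743  0.05  ] [ 0.5701 -0.3692  0.0818]
hook_eye 0.56 [107. 291.] [ 0.4472 -0.3139  0.05  ] [ 0.4467 -0.3147  0.081 ]
saddle 0.57 [188. 283.] [ 0.5234 -0.349   0.    ] [ 0.5108 -0.345   0.0579]
-115 -95 362 b [-6.9275 -0.6849  5.8135] z [56.9928 70.9509 77.5875]
-70 -50 389 b [-9.2923 -2.5836  4.3276] z [57.0548 68.3498 77.3248]
-28 -18 10753 b [-27.6992   2.8298  28.0801] z [303.9919 311.5879 319.2562]
-18 -8 197 b [-11.0884  -2.9192  29.3214] z [ 56.6651  58.0883 310.978 ]
-8 2 176 b [-11.1     -4.6501   2.7042] z [56.7122 58.0844 59.1924]
2 12 195 b [-13.9456  -4.6317   3.9297] z [52.5715 58.0231 59.5096]
12 22 280 b [-15.0173  -4.6898   4.9512] z [46.6978 61.2814 67.946 ]
60 80 300 b [-13.8537  -6.5349  -0.0069] z [77.6403 81.2686 83.1064]
80 100 106 b [-13.9511  -7.3615  -0.6538] z [68.4531 75.6287 79.7348]
a ext -0.11463936850698273 0.09587572382609122 [31.8131 30.9351 30.7629]
```

View pics/d.png

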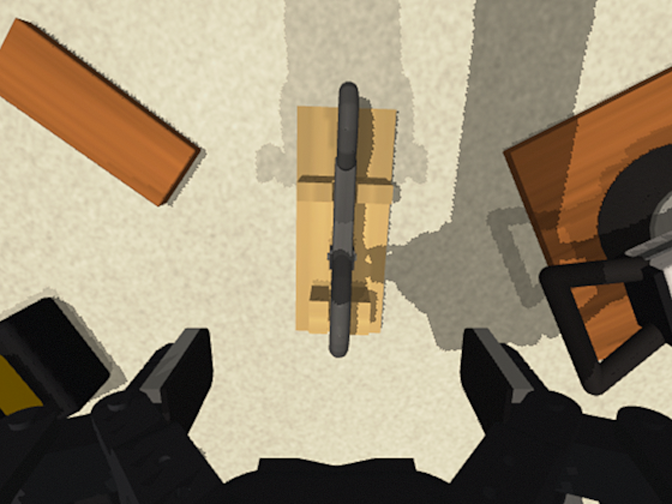

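Wrist view: the steel shank is centred at about (340,235). The fit gives hook yaw -22° and grip at (0.522, -0.347). Now I descend and grasp.

move_arm:
  series: "-8.3 4.6 0 0 0 1.7 1;0 0 40 0 0 0 1;0 0 40 0 0 0 1;0 0 40 0 0 0 1;0 0 30 0 0 0 1;0 0 15 0 0 0 1;0 0 0 0 0 0 1"

```text
t: 4.07
position: [0.5197, -0.3453, 0.0621]
tcp_rot: [-0.003, 0.194, 0.981, 0.001]
force: [-0.2, 1.0, 0.0]
width: 0.0857
```

```bash
python3 - <<'E'
from h import *
p=vision.get_image("side"); save(p,"e.png",(120,240,190,340),5)
E
```

```text
(no output)
```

View pics/e.png

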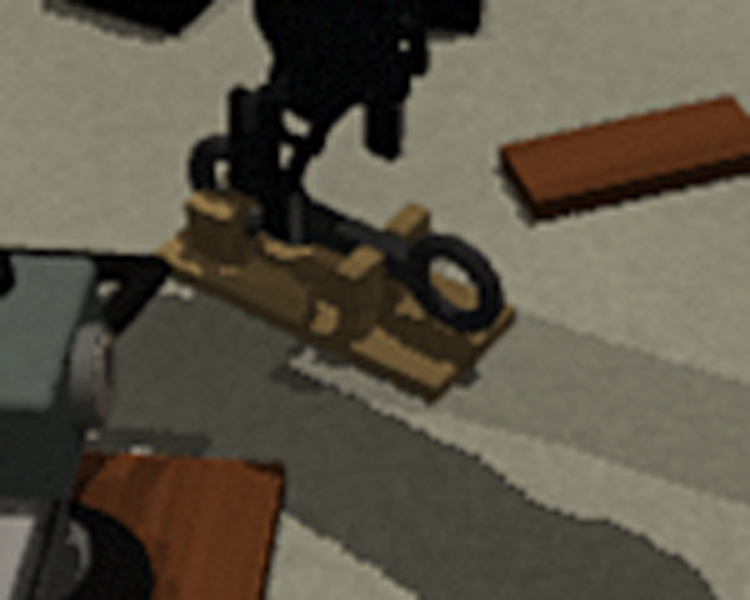

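Side view: the fingers hang either side of the shank, around (295,220), between the two cheeks. I go on down and close.

move_arm:
  series: "0 0 15 0 0 0 1;0 0 13 0 0 0 1;0 0 0 0 0 0 1;0 0 0 0 0 0 1"

```text
t: 4.45
position: [0.5222, -0.3466, 0.0387]
tcp_rot: [-0.0, 0.193, 0.981, -0.0]
force: [-0.1, 0.1, 0.8]
width: 0.0858
```

move_arm:
  series: "0 0 7 0 0 0 1;0 0 0 0 0 0 1;0 0 0 0 0 0 0;0 0 0 0 0 0 0;0 0 0 0 0 0 0;0 0 0 0 0 0 0;0 0 0 0 0 0 0;0 0 0 0 0 0 0"

```text
t: 5.12
position: [0.5223, -0.3466, 0.0316]
tcp_rot: [0.0, 0.193, 0.981, -0.0]
force: [-0.5, 0.6, -0.2]
width: 0.0151
```

move_arm:
  series: "0 0 0 0 0 0 0;0 0 0 0 0 0 0;0 0 -3 0 0 0 0;0 0 -10 0 0 0 0;0 0 -25 0 0 0 0;0 0 -40 0 0 0 0;0 0 -40 0 0 0 0;0 0 0 0 0 0 0"

```text
t: 5.78
position: [0.526, -0.3479, 0.1577]
tcp_rot: [0.005, 0.193, 0.981, -0.002]
force: [1.8, -0.9, -5.1]
width: 0.0153
```

move_arm:
  series: "0 0 -35 0 0 0 0;0 0 -35 0 0 0 0;0 0 -35 0 0 0 0;0 0 -35 0 0 0 0;0 0 0 0 0 6 0;0 0 0 0 0 6 0;0 0 0 0 0 6 0;0 0 0 0 0 6 0"

```text
t: 6.45
position: [0.5213, -0.3463, 0.2887]
tcp_rot: [-0.001, 0.395, 0.919, 0.0]
force: [0.5, 1.3, -6.2]
width: 0.0153
```

move_arm:
  series: "0 0 0 0 0 6 0;0 0 0 0 0 6 0;0 0 0 0 0 6 0;0 0 0 0 0 6 0;0 0 0 0 0 6 0;0 0 0 0 0 6 0;0 0 0 0 0 0.7 0;0 0 0 0 0 0 0"

```text
t: 7.12
position: [0.5217, -0.3462, 0.2887]
tcp_rot: [-0.001, 0.661, 0.75, -0.0]
force: [-0.6, -0.1, -6.9]
width: 0.0151
```

move_arm:
  series: "20 5 0 0 0 0 0;39 10 0 0 0 0 0;39 10 0 0 0 0 0;39 10 0 0 0 0 0;39 10 0 0 0 0 0;39 10 0 0 0 0 0;39 10 0 0 0 0 0;39 10 0 0 0 0 0"

```text
t: 7.78
position: [0.5602, -0.0447, 0.2894]
tcp_rot: [0.0, 0.661, 0.751, -0.0]
force: [1.5, -0.0, -7.2]
width: 0.0149
```

move_arm:
  series: "39 10 0 0 0 0 0;39 10 0 0 0 0 0;39 10 0 0 0 0 0;20 5 0 0 0 0 0;10 2 0 0 0 0 0;0 0 0 0 0 0 0;0 0 0 0 0 0 0;0 0 0 0 0 0 0"

```text
t: 8.45
position: [0.5792, 0.1019, 0.289]
tcp_rot: [0.0, 0.662, 0.749, -0.001]
force: [-0.1, -0.7, -5.9]
width: 0.015
```

```bash
python3 - <<'E'
from h import *
np.set_printoptions(precision=4,suppress=True)
s=manip.read_state(); print(s["t"],s["position"],s["tcp_rot"],s["force"],s["wrist_torque"],s["width"])
for n in("top","side","wrist"):
    p=vision.get_image(n)
    for th in("hook_grip","hook_bowl","hook_tip","hook_eye","pin"):
        for d in vision.pinpoint(p,th)[:3]:
            z=.189 if th=="pin" else s["position"][2]+.019-(.024 if th=="hook_tip" else 0)
            print(n,th,round(d["confidence"],2),np.round(d["centre"]),atz(p,d["centre"],z),atd(p,d["centre"]))
    if n=="side": S=p["pixels"][100:310,90:370]
    else: 
        if n=="wrist":W=p["pixels"]
cv2.imwrite("pics/f.png",cv2.resize(np.vstack([cv2.resize(S,(560,420),interpolation=2),W]),None,fx=.7,fy=.7)[:,:,::-1])
E
```

```text
8.45 [0.5792 0.1019 0.289 ] [ 0.0003  0.6625  0.7491 -0.0007] [-0.0822 -0.7459 -5.9179] [ 0.0521 -0.0235 -0.0567] 0.015010502437878971
top hook_grip 0.94 [108. 126.] [0.5741 0.0949 0.308 ] [0.5611 0.0861 0.3339]
top hook_grip 0.9 [316. 358.] [ 0.2334 -0.2375  0.308 ] [ 0.2255 -0.2846  0.0405]
top hook_bowl 0.98 [103. 163.] [0.5791 0.036  0.308 ] [0.5881 0.0404 0.2903]
top hook_bowl 0.74 [325. 393.] [ 0.2182 -0.2853  0.308 ] [ 0.2055 -0.3456  0.0672]
top hook_tip 0.71 [321. 381.] [ 0.2241 -0.2757  0.284 ] [ 0.2149 -0.3254  0.0653]
top hook_tip 0.25 [102. 167.] [0.5938 0.0355 0.284 ] [0.5918 0.0346 0.2878]
top hook_eye 0.84 [315. 318.] [ 0.2392 -0.1815  0.308 ] [ 0.2329 -0.2089  0.0001]
top pin 0.87 [129. 163.] [0.5881 0.0666 0.189 ] [0.5848 0.0647 0.1963]
side hook_grip 0.65 [212. 147.] [0.574  0.0999 0.308 ] [0.5643 0.1126 0.3231]
side hook_grip 0.6 [338. 291.] [0.322  0.2516 0.308 ] [0.3365 0.1231 0.0406]
side hook_bowl 0.98 [186. 371.] [ 0.2399 -0.0337  0.308 ] [ 0.2003 -0.3634  0.021 ]
side hook_bowl 0.68 [183. 159.] [0.5834 0.0349 0.308 ] [0.5376 0.1027 0.3767]
side hook_bowl 0.6
[... 388 characters left out ...]
e hook_eye 0.89 [332. 333.] [0.2742 0.2344 0.308 ] [ 0.2564  0.0738 -0.0002]
side hook_eye 0.78 [256. 125.] [0.5668 0.1838 0.308 ] [ 0.7594 -0.0125  0.0011]
side pin 0.93 [242. 162.] [0.5901 0.0641 0.189 ] [0.5872 0.068  0.1944]
wrist hook_grip 0.62 [139.  67.] [0.4978 0.1568 0.308 ] [0.3442 0.1136 0.041 ]
wrist hook_grip 0.59 [303. 282.] [0.5789 0.1027 0.308 ] [0.5782 0.1076 0.3161]
wrist hook_bowl 0.71 [124. 125.] [0.5174 0.1643 0.308 ] [0.4157 0.1398 0.0638]
wrist hook_tip 0.8 [120. 124.] [0.5073 0.1634 0.284 ] [0.4152 0.1435 0.0634]
wrist hook_eye 0.84 [365.   6.] [0.468  0.0593 0.308 ] [ 0.2545 -0.1895  0.0468]
wrist hook_eye 0.6 [ 85. 280.] [0.5681 0.1832 0.308 ] [0.5683 0.1816 0.3387]
```

View pics/f.png

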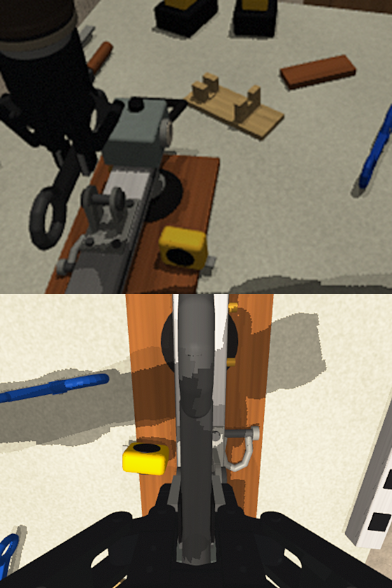

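Pictures: the hook is level in the grip above the beam, with bowl towards the pump box. The pin and cheeks are at side-crop (105,195), and the shackle lies by the beam at the right of the wrist view. Next I shift sideways, descend partway and measure from the depth clouds.

move_arm:
  series: "1 5 15 0 0 0 0;0 0 15 0 0 0 0;0 0 8 0 0 0 0;0 0 0 0 0 0 0;0 0 0 0 0 0 0;0 0 0 0 0 0 0"

```text
t: 9.85
position: [0.5844, 0.1056, 0.2521]
tcp_rot: [0.0, 0.662, 0.749, 0.0]
force: [0.8, -0.6, -5.7]
width: 0.0149
```

```bash
cat > m.py <<'E'
from h import *
np.set_printoptions(precision=1,suppress=True)
s=manip.read_state(); T=s["position"]; q=s["tcp_rot"]; print(s["t"],np.round(T,4),np.round(q,4),s["force"],np.round(s["wrist_torque"],2))
u=np.array([.1236,-.9923]);n=np.array([.9923,.1236]); g=T[:2]  # n = tool y = hook y
for nm in("wrist","top","side"):
    p=vision.get_image(nm); X,C=cloud(p); sat=C.max(1)-C.min(1)
    a=(X[:,:2]-g)@u*1e3; b=(X[:,:2]-g)@n*1e3; z=(X[:,2]-T[2]-.019)*1e3
    for lab,lo,hi in(("eye",-117,-60),("bowl",35,102)):
        m=(a>lo-8)&(a<hi+8)&(abs(b)<25)&(abs(z)<38)&(sat<30)
        if m.sum()>20: print(nm,lab,m.sum(),"a",np.percentile(a[m],[0.5,99.5]),"b",np.percentile(b[m],[2,50,98]),"z",np.percentile(z[m],[1,99]))
    Z=X[:,2]*1e3
    for lab,lo,hi in(("beam-",-100,-60),("beam+",100,130)):
        m=(a>lo)&(a<hi)&(abs(b)<45)&(abs(Z-133)<5)&(sat<30)
        if m.sum()>20: print(nm,lab,m.sum(),"b",np.percentile(b[m],[1,50,99]))
    m=(abs(a-38)<50)&(abs(b)<45)&(Z>192)&(Z<212)&(sat<40)&(z<-45)
    if m.sum()>20: print(nm,"cheektops",m.sum(),"a",np.percentile(a[m],[1,99]),"b",np.percentile(b[m],[1,99]))
E
python3 m.py
```

```text
9.85 [0.6 0.1 0.3] [0.  0.7 0.7 0. ] [ 0.8 -0.6 -5.7] [ 0. -0.  0.]
wrist eye 8946 a [-98.9 -52.5] b [-7.9 -1.4  5.4] z [ 7.1 31.3]
wrist beam- 1928 b [-31.  -19.7  28.4]
top bowl 874 a [ 27.6 103.2] b [-10.4  -5.7   4. ] z [-26.5  33.7]
top beam+ 431 b [-32.1  -4.1  26.9]
top cheektops 304 a [26.4 58.7] b [-28.6  16.6]
side eye 833 a [-112.9  -52.8] b [-8.6 -4.8  4.3] z [-24.5  30.9]
side bowl 115 a [38.7 95.1] b [-9.  -5.8  5.4] z [-21.5  30.4]
side beam- 765 b [-31.2  -3.3  26.6]
side beam+ 296 b [-31.   -4.9  27.7]
side cheektops 225 a [22.5 52.7] b [-27.3  23.1]
```

The hook is centred sideways on the beam within about 1 mm. Along the beam, the pin sits about 26 to 31 mm behind the bowl, which suits entry. I descend.

move_arm:
  series: "0 0 20 0 0 0 0;0 0 15 0 0 0 0;0 0 10 0 0 0 0;0 0 0 0 0 0 0;0 0 0 0 0 0 0"

```text
t: 10.42
position: [0.584, 0.1054, 0.2064]
tcp_rot: [-0.0, 0.662, 0.749, -0.0]
force: [0.6, 0.4, -4.9]
width: 0.0149
```

move_arm:
  series: "0 0 3 0 0 0 0;0 0 3 0 0 0 0;0 0 3 0 0 0 0;0 0 0 0 0 0 0;0 0 0 0 0 0 0"

```text
t: 10.83
position: [0.584, 0.1054, 0.1973]
tcp_rot: [0.0, 0.662, 0.749, -0.0]
force: [0.1, 0.0, -6.4]
width: 0.0151
```

```bash
python3 - <<'E'
from h import *
p=vision.get_image("side"); save(p,"g.png",(150,290,90,230),4)
E
```

```text
(no output)
```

View pics/g.png

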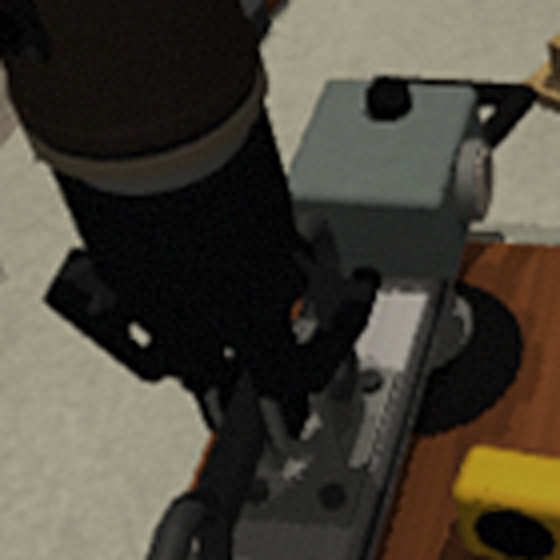

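Side crop: the hook's bowl is down between the cheeks around (330,340), clear of the pump box. I continue in small steps, watching the force.

move_arm:
  series: "0 0 2 0 0 0 0;0 0 2 0 0 0 0;0 0 0 0 0 0 0;0 0 0 0 0 0 0"

```text
t: 11.22
position: [0.5839, 0.1054, 0.1931]
tcp_rot: [-0.0, 0.662, 0.749, -0.0]
force: [-0.6, -0.6, -6.7]
width: 0.0152
```

move_arm:
  series: "0 0 2 0 0 0 0;0 0 2 0 0 0 0;0 0 0 0 0 0 0;0 0 0 0 0 0 0"

```text
t: 11.55
position: [0.5843, 0.1057, 0.1897]
tcp_rot: [0.0, 0.662, 0.749, 0.0]
force: [-0.7, 0.6, -2.5]
width: 0.0149
```

move_arm:
  series: "0 0 2 0 0 0 0;0 0 2 0 0 0 0;0 0 0 0 0 0 0;0 0 0 0 0 0 0"

```text
t: 11.88
position: [0.5842, 0.1062, 0.1855]
tcp_rot: [0.0, 0.662, 0.75, 0.001]
force: [0.7, 3.4, -0.8]
width: 0.0149
```

move_arm:
  series: "0 0 1.5 0 0 0 0;0 0 0 0 0 0 0;0 0 0 0 0 0 0;0 0 0 0 0 0 0"

```text
t: 12.22
position: [0.5842, 0.1057, 0.1839]
tcp_rot: [0.0, 0.662, 0.749, 0.0]
force: [0.1, 3.4, -0.8]
width: 0.0151
```

move_arm:
  series: "0 0 1.5 0 0 0 0;0 0 0 0 0 0 0;0 0 0 0 0 0 0;0 0 0 0 0 0 0"

```text
t: 12.55
position: [0.5842, 0.1056, 0.1823]
tcp_rot: [0.0, 0.662, 0.749, 0.0]
force: [0.9, 4.0, -0.4]
width: 0.0147
```

move_arm:
  series: "0 0 1.5 0 0 0 0;0 0 1.5 0 0 0 0;0 0 0 0 0 0 0;0 0 0 0 0 0 0"

```text
t: 12.88
position: [0.5842, 0.1053, 0.1792]
tcp_rot: [0.0, 0.662, 0.749, 0.0]
force: [1.5, 3.3, -0.1]
width: 0.015
```

move_arm:
  series: "0 0 1.5 0 0 0 0;0 0 0 0 0 0 0;0 0 0 0 0 0 0;0 0 0 0 0 0 0"

```text
t: 13.22
position: [0.5842, 0.105, 0.1779]
tcp_rot: [0.0, 0.662, 0.749, -0.0]
force: [2.1, 2.1, 1.5]
width: 0.015
```

move_arm:
  series: "0 0 1 0 0 0 0;0 0 0 0 0 0 0;0 0 0 0 0 0 0"

```text
t: 13.47
position: [0.5843, 0.1048, 0.1768]
tcp_rot: [0.0, 0.662, 0.749, -0.0]
force: [1.2, 0.0, 2.4]
width: 0.015
```

move_arm:
  series: "2 0 0 0 0 0 0;2 0 0 0 0 0 0;0 0 0 0 0 0 0;0 0 0 0 0 0 0"

```text
t: 13.8
position: [0.583, 0.1096, 0.1765]
tcp_rot: [-0.0, 0.662, 0.749, -0.0]
force: [0.7, -0.2, -0.1]
width: 0.0152
```

move_arm:
  series: "2 0 0 0 0 0 0;2 0 0 0 0 0 0;0 0 0 0 0 0 0;0 0 0 0 0 0 0"

```text
t: 14.13
position: [0.5827, 0.1139, 0.1766]
tcp_rot: [-0.0, 0.662, 0.749, -0.0]
force: [-1.0, 0.3, -1.4]
width: 0.015
```

move_arm:
  series: "2 0 0 0 0 0 0;2 0 0 0 0 0 0;0 0 0 0 0 0 0;0 0 0 0 0 0 0"

```text
t: 14.47
position: [0.5824, 0.1178, 0.1767]
tcp_rot: [-0.0, 0.662, 0.749, 0.0]
force: [-0.1, 0.8, -2.6]
width: 0.0153
```

move_arm:
  series: "2 0 0 0 0 0 0;2 0 0 0 0 0 0;2 0 0 0 0 0 0;0 0 0 0 0 0 0;0 0 0 0 0 0 0"

```text
t: 14.88
position: [0.5817, 0.1239, 0.1767]
tcp_rot: [-0.0, 0.662, 0.749, 0.0]
force: [-0.9, 0.4, -3.1]
width: 0.0147
```

move_arm:
  series: "2 0 0 0 0 0 0;2 0 0 0 0 0 0;2 0 0 0 0 0 0;0 0 0 0 0 0 0;0 0 0 0 0 0 0"

```text
t: 15.3
position: [0.5809, 0.1304, 0.1768]
tcp_rot: [-0.0, 0.662, 0.75, 0.0]
force: [-0.6, 2.0, -3.5]
width: 0.0152
```

move_arm:
  series: "1 0 1.5 0 0 0 0;1 0 1.5 0 0 0 0;1 0 1.5 0 0 0 0;0 0 0 0 0 0 0;0 0 0 0 0 0 0"

```text
t: 15.72
position: [0.5803, 0.1317, 0.1716]
tcp_rot: [-0.0, 0.662, 0.749, -0.001]
force: [0.6, -0.6, -5.8]
width: 0.0148
```

move_arm:
  series: "1.5 0 0.5 0 0 0 0;1.5 0 0.5 0 0 0 0;0 0 0 0 0 0 0;0 0 0 0 0 0 0"

```text
t: 16.05
position: [0.5803, 0.1353, 0.1712]
tcp_rot: [-0.0, 0.662, 0.749, -0.0]
force: [-0.4, 0.5, -6.3]
width: 0.0152
```

Force is back to just the hook's weight, so the latch has presumably flipped shut. Now I pull back until the pin beds.

move_arm:
  series: "1.5 0 0 0 0 0 0;1.5 0 0 0 0 0 0;0 0 0 0 0 0 0;0 0 0 0 0 0 0"

```text
t: 16.38
position: [0.58, 0.1384, 0.1713]
tcp_rot: [0.0, 0.662, 0.749, 0.0]
force: [-0.7, 0.2, -6.7]
width: 0.0152
```

move_arm:
  series: "1 0 0 0 0 0 0;1 0 0 0 0 0 0;0 0 0 0 0 0 0;0 0 0 0 0 0 0"

```text
t: 16.72
position: [0.5797, 0.1403, 0.1713]
tcp_rot: [-0.0, 0.662, 0.749, -0.0]
force: [0.8, 0.3, -6.6]
width: 0.0148
```

move_arm:
  series: "1 0 0 0 0 0 0;0 0 0 0 0 0 0;0 0 0 0 0 0 0"

```text
t: 16.97
position: [0.5796, 0.1413, 0.1713]
tcp_rot: [0.0, 0.662, 0.749, 0.0]
force: [-1.0, -0.5, -5.6]
width: 0.0146
```

move_arm:
  series: "1 0 0 0 0 0 0;0 0 0 0 0 0 0;0 0 0 0 0 0 0"

```text
t: 17.22
position: [0.5795, 0.1423, 0.1713]
tcp_rot: [-0.0, 0.662, 0.749, 0.0]
force: [0.1, 0.0, -6.0]
width: 0.0148
```

move_arm:
  series: "0.7 0 0 0 0 0 0;0 0 0 0 0 0 0;0 0 0 0 0 0 0"

```text
t: 17.47
position: [0.5794, 0.1429, 0.1713]
tcp_rot: [0.0, 0.662, 0.749, 0.0]
force: [-0.0, 0.1, -6.4]
width: 0.0152
```

move_arm:
  series: "1 0 0 0 0 0 0;0 0 0 0 0 0 0;0 0 0 0 0 0 0"

```text
t: 17.72
position: [0.5793, 0.1439, 0.1713]
tcp_rot: [-0.0, 0.662, 0.749, 0.0]
force: [-0.9, 0.1, -7.0]
width: 0.0149
```

move_arm:
  series: "0.7 0 0 0 0 0 0;0 0 0 0 0 0 0;0 0 0 0 0 0 0"

```text
t: 17.97
position: [0.5792, 0.1445, 0.1713]
tcp_rot: [0.0, 0.662, 0.749, -0.0]
force: [-0.5, -0.3, -5.6]
width: 0.0154
```

move_arm:
  series: "0.7 0 0 0 0 0 0;0 0 0 0 0 0 0;0 0 0 0 0 0 0"

```text
t: 18.22
position: [0.5792, 0.1446, 0.1712]
tcp_rot: [0.0, 0.662, 0.749, -0.0]
force: [-0.8, -2.6, -5.9]
width: 0.015
```

move_arm:
  series: "0.5 0 0 0 0 0 0;0 0 0 0 0 0 0;0 0 0 0 0 0 0"

```text
t: 18.47
position: [0.5792, 0.1447, 0.1712]
tcp_rot: [0.0, 0.663, 0.749, -0.0]
force: [1.6, -5.1, -6.4]
width: 0.015
```

move_arm:
  series: "0.5 0 0 0 0 0 0;0 0 0 0 0 0 0;0 0 0 0 0 0 0"

```text
t: 18.72
position: [0.5792, 0.1448, 0.1711]
tcp_rot: [0.001, 0.663, 0.749, -0.001]
force: [0.6, -6.3, -6.2]
width: 0.015
```

move_arm:
  series: "1 0 0 0 0 0 0;0 0 0 0 0 0 0;0 0 0 0 0 0 0"

```text
t: 18.97
position: [0.5793, 0.1448, 0.171]
tcp_rot: [0.001, 0.663, 0.749, -0.001]
force: [1.1, -7.8, -6.9]
width: 0.0155
```

move_arm:
  series: "1 0 0 0 0 0 0;0 0 0 0 0 0 0;0 0 0 0 0 0 0"

```text
t: 19.22
position: [0.5793, 0.1449, 0.1709]
tcp_rot: [0.001, 0.663, 0.748, -0.002]
force: [1.4, -10.2, -5.5]
width: 0.0148
```

move_arm:
  series: "1 0 0 0 0 0 0;0.8 0 0 0 0 0 0;0 0 0 0 0 0 0;0 0 0 0 0 0 0"

```text
t: 19.55
position: [0.5794, 0.1449, 0.1707]
tcp_rot: [0.002, 0.664, 0.748, -0.002]
force: [2.4, -14.3, -6.8]
width: 0.015
```

move_arm:
  series: "0 0 0 0 0 0 0;0 0 0 0 0 0 0;0 0 0 0 0 0 0;0 0 0 0 0 0 0;0 0 0 0 0 0 0;0 0 0 0 0 0 0"

```text
t: 20.05
position: [0.5794, 0.1449, 0.1707]
tcp_rot: [0.002, 0.664, 0.748, -0.002]
force: [2.4, -14.0, -6.8]
width: 0.0151
```

move_arm:
  series: "0 0 0 0 0 0 0;0 0 0 0 0 0 0;0 0 0 0 0 0 0;0 0 0 0 0 0 0;0 0 0 0 0 0 0;0 0 0 0 0 0 0"

```text
t: 20.55
position: [0.5793, 0.1449, 0.1707]
tcp_rot: [0.002, 0.664, 0.748, -0.002]
force: [3.0, -14.1, -6.8]
width: 0.0146
```

```bash
python3 m.py; python3 - <<'E'
from h import *
np.set_printoptions(precision=4,suppress=True)
print(manip.read_state()["force"],manip.read_state()["tcp_rot"],manip.read_state()["position"])
p=vision.get_image("top")
a=p["pixels"][60:200,80:240]; p=vision.get_image("side"); b=p["pixels"][160:300,90:250]
cv2.imwrite("pics/i.png",cv2.resize(np.hstack([a,b])[:,:,::-1],None,fx=2.5,fy=2.5,interpolation=2))
E
```

```text
20.55 [0.6 0.1 0.2] [ 0.   0.7  0.7 -0. ] [  3.  -14.1  -6.8] [-2.9 -0.5  0.1]
wrist eye 8911 a [-99.2 -52.5] b [-7.6 -0.9  5.7] z [ 6.7 30.7]
wrist bowl 102 a [27.  72.1] b [-16.3 -15.   13.5] z [-37.8  11.9]
wrist beam- 6182 b [-30.8 -13.9  28. ]
top bowl 904 a [ 28.1 102.8] b [-23.   -6.3  18.4] z [-36.1  33.9]
top beam+ 156 b [-32.6  -8.1  26.6]
side eye 750 a [-112.8  -52.7] b [-8.4 -4.4  4.2] z [-25.1  30.8]
side bowl 299 a [39.5 98.2] b [-23.9  -8.4   0.6] z [-26.9  32.7]
side beam- 646 b [-31.  -10.4  26. ]
side beam+ 45 b [-31.3 -28.5 -14.2]
[  2.1584 -15.2861  -6.2704] [ 0.0019  0.6637  0.748  -0.0023] [0.5794 0.1449 0.1708]
```

View pics/i.png

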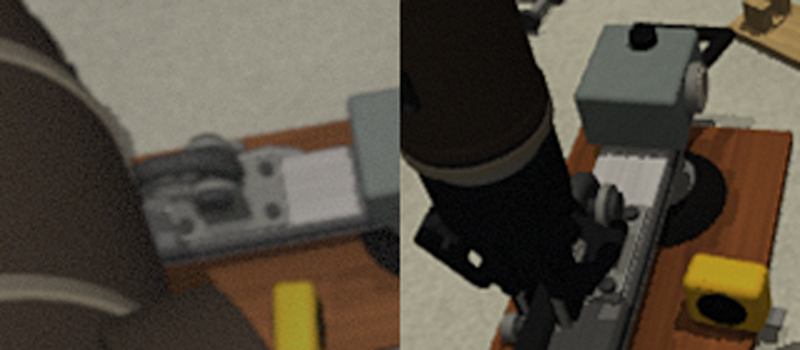

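Pictures: the bowl is round the pin between the cheeks (left crop ~(215,165)), and the hook has not slipped. About 14–15 N was held for over a second. Now I ease the pull and tilt the eye end down about the pin.

move_arm:
  series: "-1.5 0 0 0 0 0 0;-1.5 0 0 0 0 0 0;-1 0 0 0 0 0 0;0 0 0 0 0 0 0;0 0 0 0 0 0 0"

```text
t: 21.22
position: [0.5792, 0.1448, 0.1712]
tcp_rot: [0.0, 0.663, 0.749, -0.001]
force: [0.5, -6.2, -6.6]
width: 0.0152
```

move_arm:
  series: "-0.4 0 1.7 0 -1.2 0 0;-0.4 0 1.7 0 -1.2 0 0;-0.4 0 1.7 0 -1.2 0 0;0 0 0 0 0 0 0;0 0 0 0 0 0 0"

```text
t: 21.63
position: [0.5793, 0.1435, 0.1658]
tcp_rot: [0.025, 0.662, 0.749, -0.022]
force: [2.0, -7.3, -7.2]
width: 0.015
```

move_arm:
  series: "-1.5 0 0 0 0 0 0;-0.4 0 1.7 0 -1.2 0 0;-0.4 0 1.7 0 -1.2 0 0;0 0 0 0 0 0 0;0 0 0 0 0 0 0"

```text
t: 22.05
position: [0.5794, 0.1424, 0.1627]
tcp_rot: [0.04, 0.661, 0.749, -0.036]
force: [1.0, -4.4, -6.3]
width: 0.0153
```

move_arm:
  series: "-0.4 0 1.7 0 -1.2 0 0;0 0 0 0 0 0 0;0 0 0 0 0 0 0"

```text
t: 22.3
position: [0.5795, 0.1418, 0.1611]
tcp_rot: [0.048, 0.66, 0.748, -0.042]
force: [0.7, -4.4, -5.7]
width: 0.0149
```

move_arm:
  series: "-0.2 0 0.7 0 -0.5 0 0;0 0 0 0 0 0 0;0 0 0 0 0 0 0"

```text
t: 22.55
position: [0.5795, 0.1416, 0.1605]
tcp_rot: [0.051, 0.66, 0.748, -0.045]
force: [1.6, -4.4, -5.7]
width: 0.015
```

move_arm:
  series: "-0.2 0 0.7 0 -0.5 0 0;0 0 0 0 0 0 0;0 0 0 0 0 0 0"

```text
t: 22.8
position: [0.5795, 0.1413, 0.1599]
tcp_rot: [0.054, 0.66, 0.748, -0.048]
force: [0.5, -4.8, -5.7]
width: 0.0148
```

move_arm:
  series: "-0.2 0 0.7 0 -0.5 0 0;0 0 0 0 0 0 0;0 0 0 0 0 0 0"

```text
t: 23.05
position: [0.5795, 0.1411, 0.1592]
tcp_rot: [0.057, 0.66, 0.747, -0.05]
force: [1.2, -2.8, -6.4]
width: 0.015
```

```bash
python3 - <<'E'
from h import *
np.set_printoptions(precision=2,suppress=True)
s=manip.read_state();print(s["force"],s["wrist_torque"])
u=np.array([.1236,-.9923]);n=np.array([.9923,.1236]); g=np.array([.5885,.066])
for nm in("wrist","side"):
    p=vision.get_image(nm); X,C=cloud(p); sat=C.max(1)-C.min(1)
    a=(X[:,:2]-g)@u*1e3; b=(X[:,:2]-g)@n*1e3; Z=X[:,2]*1e3
    m=(a>-200)&(a<-150)&(abs(b)<12)&(Z>150)&(sat<30); print(nm,m.sum(),"eye top z",np.percentile(Z[m],[1,50,99]),"a",np.percentile(a[m],[1,99]))
    m=(a>-200)&(a<-150)&(abs(b)<28)&(Z<150)&(Z>120); print("  beam z",np.median(Z[m]))
E
```

```text
[ 1.17 -2.85 -6.36] [-0.31 -0.1   0.05]
wrist 6619 eye top z [183.58 193.12 196.93] a [-179.52 -150.35]
  beam z 132.25506603988183
side 3077 eye top z [158.63 496.08 546.3 ] a [-191.84 -150.89]
  beam z 132.6197998287937
```

move_arm:
  series: "-0.2 0 0.7 0 -0.5 0 0;0 0 0 0 0 0 0;0 0 0 0 0 0 0"

```text
t: 23.4
position: [0.5797, 0.1408, 0.1588]
tcp_rot: [0.06, 0.66, 0.747, -0.053]
force: [1.1, -2.3, -4.4]
width: 0.0152
```

move_arm:
  series: "-0.2 0 0.7 0 -0.5 0 0;0 0 0 0 0 0 0;0 0 0 0 0 0 0"

```text
t: 23.65
position: [0.58, 0.1407, 0.1586]
tcp_rot: [0.064, 0.66, 0.747, -0.055]
force: [0.1, -2.2, 1.7]
width: 0.015
```

The eye is down on the beam: vertical force went from -6.4 to +1.7 N. I ease slightly, open and retreat.

move_arm:
  series: "0 0 -0.4 0 0 0 0;0 0 0 0 0 0 0.3;0 0 0 0 0 0 0.6;0 0 0 0 0 0 1;0 0 0 0 0 0 1;0 0 0 0 0 0 1;0 0 0 0 0 0 1;0 0 0 0 0 0 1"

```text
t: 24.32
position: [0.5797, 0.1403, 0.1584]
tcp_rot: [0.063, 0.66, 0.747, -0.056]
force: [0.6, 0.3, -0.6]
width: 0.0854
```

move_arm:
  series: "0 0 -5 0 0 0 1;0 0 -15 0 0 0 1;0 0 -30 0 0 0 1;0 0 -40 0 0 0 1;0 0 -40 0 0 0 1;0 0 -30 0 0 0 1;0 0 0 0 0 0 1;0 0 0 0 0 0 1"

```text
t: 24.98
position: [0.5769, 0.168, 0.3185]
tcp_rot: [0.064, 0.66, 0.747, -0.054]
force: [-0.1, 0.7, -0.9]
width: 0.0855
```

```bash
python3 - <<'E'
from h import *
np.set_printoptions(precision=4,suppress=True)
s=manip.read_state();print(s["t"],s["position"],s["force"],s["width"])
u=np.array([.1236,-.9923]);n=np.array([.9923,.1236]); g=np.array([.5885,.066])
I=[]
for nm in("side","wrist","top"):
    p=vision.get_image(nm)
    for th,z in(("hook_bowl",.189),("hook_eye",.165),("pin",.189),("latch",.18)):
        for d in vision.pinpoint(p,th)[:3]:
            X=atz(p,d["centre"],z)
            if np.hypot(*(X[:2]-g))<.22: print(nm,th,round(d["confidence"],2),np.round(d["centre"]),"lifter a,b mm",(X[:2]-g)@u*1e3,(X[:2]-g)@n*1e3)
    if nm!="top": I.append(p["pixels"][170:310,70:257] if nm=="side" else p["pixels"])
cv2.imwrite("pics/j.png",np.vstack([cv2.resize(i,(400,300),interpolation=2) for i in I])[:,:,::-1])
E
```

```text
24.9833 [0.5769 0.168  0.3185] [-0.0851  0.6745 -0.9006] 0.08545465648965206
side hook_bowl 0.64 [245. 164.] lifter a,b mm -5.094441064518209 -4.506880823767399
side hook_eye 0.67 [325. 142.] lifter a,b mm -148.08260153448404 -5.633161215360067
side pin 0.91 [238. 160.] lifter a,b mm 9.801024460870037 7.64388547656812Traceback (most recent call last):
  File "<stdin>", line 9, in <module>
ValueError: it knows: hook_bowl, hook_eye, hook_grip, hook_tip, lifter, pin, saddle
```

```bash
python3 - <<'E'
from h import *
np.set_printoptions(precision=1,suppress=True)
u=np.array([.1236,-.9923]);n=np.array([.9923,.1236]); g=np.array([.5885,.066])
I=[]
for nm in("side","wrist","top"):
    p=vision.get_image(nm)
    for th,z in(("hook_bowl",.189),("hook_eye",.165),("pin",.189)):
        for d in vision.pinpoint(p,th)[:3]:
            X=atz(p,d["centre"],z)
            if np.hypot(*(X[:2]-g))<.22: print(nm,th,round(d["confidence"],2),np.round(d["centre"]),"lifter a,b mm",(X[:2]-g)@u*1e3,(X[:2]-g)@n*1e3)
    X,C=cloud(p); sat=C.max(1)-C.min(1); a=(X[:,:2]-g)@u*1e3; b=(X[:,:2]-g)@n*1e3; Z=X[:,2]*1e3
    m=(a>-200)&(a<-130)&(abs(b)<25)&(Z>143)&(Z<230)&(sat<30)
    if m.sum()>20: print(nm,m.sum(),"eye z",np.percentile(Z[m],[1,99]),"a",np.percentile(a[m],[1,99]),"b",np.percentile(b[m],[2,98]))
    m=(a>-15)&(a<60)&(abs(b)<25)&(Z>209)&(Z<240)&(sat<30)
    if m.sum()>5: print(nm,m.sum(),"bowl top",np.percentile(Z[m],[1,99]),"a",np.percentile(a[m],[1,99]),"b",np.percentile(b[m],[2,98]))
    I.append({"side":p["pixels"][170:310,70:257],"wrist":p["pixels"],"top":p["pixels"][70:220,60:260]}[nm])
cv2.imwrite("pics/j.png",np.hstack([cv2.resize(I[0],(400,300),interpolation=2),cv2.resize(I[1],(400,300),interpolation=2)])[:,:,::-1])
E
```

```text
side hook_bowl 0.72 [250. 165.] lifter a,b mm -15.500306350201088 -8.340387226060482
side hook_eye 0.87 [326. 140.] lifter a,b mm -150.1629265439962 -3.2583804756712453
side hook_eye 0.65 [241. 162.] lifter a,b mm 23.0957833508211 13.602005487717623
side pin 0.79 [239. 160.] lifter a,b mm 7.350093877878262 8.395691153574584
side 631 eye z [144.1 195.9] a [-183.1 -130.9] b [-7.5  5.2]
side 37 bowl top [209.1 212.5] a [-13.5  10.3] b [-6.7  1.5]
wrist hook_bowl 0.95 [138. 132.] lifter a,b mm -131.38734668157895 -108.63133651548732
wrist hook_bowl 0.94 [273. 279.] lifter a,b mm -11.732860293958394 -2.5973587408035788
wrist hook_eye 0.97 [103. 284.] lifter a,b mm -152.3589940300948 1.6636236084871572
wrist pin 0.8 [282. 279.] lifter a,b mm -1.728894329722408 -2.0046242542412354
wrist 1549 eye z [164.5 196. ] a [-182.9 -130.8] b [-6.8  6.5]
wrist 238 bowl top [209.1 212. ] a [-14.7   8.3] b [-5.5  4.7]
top hook_bowl 0.97 [242. 149.] lifter a,b mm -52.19861025993136 -206.0108280029622
top hook_bowl 0.55 [134. 165.] lifter a,b mm 1.9147775357485393 -10.913685208107392
top hook_eye 0.58 [149.  86.] lifter a,b mm -153.0565348904835 -2.1746444880104927
top pin 0.79 [127. 166.] lifter a,b mm 5.472026394829742 2.110554314121051
top 376 eye z [144.1 196.7] a [-177.6 -130.5] b [-8.7  4.2]
top 91 bowl top [209.  213.7] a [-14.8  14. ] b [-9.6  4.9]
```

View pics/j.png

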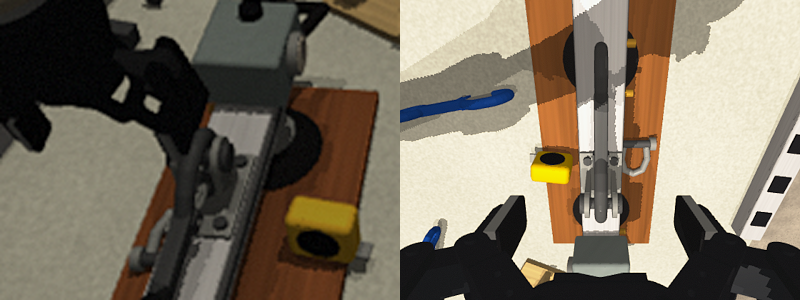

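Final view: the hook lies along the beam, eye on the bare half at about wrist-view (600,50) and bowl on the pin between the cheeks at (600,195). The gripper is clear, and the tape measure and shackle look undisturbed. I hand in the job.

```bash
python3 -c "
from h import *
print(manip.read_state()['t'],job.sign_off())"
```

```text
the job is handed in; nothing more can be done
25.7833 None
```

The steel hook is on the lifting pin, let go, and the job is handed in at 25.8 s of the allowed 67 s. Sign-off gave no verdict, and I never directly saw the latch shut.

- **Latching:** the upward push from the latch, about 6 to 9 N, dropped to nothing once the pin was in the bowl. I take that as the latch flipping shut; the cameras could not see the flap.
- **Pull:** the wrist sensor read 14–15 N towards the eye for just over a second. The hook did not slip in the grip, and the force on the lifter stayed well under 25 N in every reading I took.
- **Laying down:** I tilted the eye end down about the pin until it touched the beam at about 8 N, eased off slightly, opened the fingers and backed away.

**Last checks:**
- The eye is about 151 mm from the pin over the bare half, and about 25 mm below it. The hook is centred between the cheeks within a couple of millimetres.
- The top of the bowl is at about 213 mm. The hook has settled by its own weight onto the pin, with the centres about 11 mm apart (limit 16 mm).
- The gripper is clear, about 0.15 m up. The tape measure and shackle look undisturbed in the pictures; I did not measure them or the other bench items.

**Disagreements:**
- The cameras differed by a few millimetres on where the hook sat along the beam in the grip.
- In the last views the networks' bowl and pin points scattered by up to about 20 mm, so I relied on the depth measurements instead.

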